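File the plate's edge on forward strokes

ROBOT

A 6-joint arm with a two-finger parallel gripper is mounted at the origin on the work surface. World frame = base frame: x ahead of the robot, y to its left, z up, the work surface at z = 0. Lengths are in m, angles in rad, forces in N, time in s.
With the tool pointing down it reaches from about 0.35 to 0.925 m from the base axis. Payload 6.4 kg.
Tool frame: the origin (TCP) lies on the centre line of the jaws, within the pads' length; the fingertips stand 25 mm ahead of it and the grasp point (between the pads) lies 6 mm ahead of it; z points along the fingers, y is the direction in which the jaws open and shut (so a half turn about z gives the same grasp; the last joint's range is limited). The gripper opens to 94 mm and grips with 3 to 60 N. Pads are 16 mm wide; open, the fingers measure 119 mm over their backs; the gripper's body (75 mm by 177 mm) begins 78 mm behind the grasp point.
Start: joints at [1.064, 0.245, 1.558, -0, 1.339, -0.174], TCP at [0.212, 0.614, 0.204] pointing down, gripper open.
Joint ranges: [-3.13, 3.13], [-1.02, 2.26], [0.13, 2.54], [-0.95, 4.09], [0.21, 2.88], [-2.74, 2.74]. Speed limits (rad/s): [2.57, 2.57, 3.14, 3.14, 3.14, 3.14].

INTERFACE

Orientations are given as a unit quaternion [w, x, y, z].
In Python, from workcell import * gives the robot as it stands.
- The arm moves only by the shell command python3 -m inch 'ROWS' [OPENING]. ROWS is JSON, a list of rows, each an object with "xyz": the shift along the tool's x, y, z in mm, a list of three; "twist": the turn about the tool's z in rad. A call has 1 to 20 rows; each row is the pose to reach, as a shift and turn from the pose commanded when the call began, along the tool's axes at that moment; what a row does not reach only later rows make up. A row lasts 1/10 s, in which the tool goes at most 50 mm and 8.59 degrees, less where a joint would pass 70% of its speed; a pose out of reach is approached as far as the arm can. A call with a gripper value outside its range is refused whole. OPENING is the closure, from -1 (fully open) to 1 (shut), so that 0 is half open, set as the call begins (- or left out, the last holds). The fingers move at their own pace and stop on an object; the grip force is fixed at half the most. Time passes only in rows, so rows that repeat a pose let the fingers close. It gives the time, the measured TCP pose, the force and the opening at its end, in the units of the state.
- observe(): the state, without advancing time (a new reading comes with each control period).
- snapshot(name): name is "scene" or "top" or "wrist"; returns a dict with "img" (400x640x3 uint8, red, green, blue), "K" (3x3 intrinsics, pixels), "eye" and "attitude" of the camera in the world. Camera axes: x right, y down, z forward; pixel columns grow to the right and rows downward; lengths in m; the calibration is good to about 2 mm. A picture is of the moment at which its call begins. There is no depth.
- hand_in(): hands the job in, once; it reports no verdict.
The state is a dict: "time": time; "q": joint angles; "qd": joint speeds; "joint_torque": joint torques, N m; "position": TCP position; "tool_rot": TCP orientation; "force": force on the tool from outside, world axes, zero at the start; "wrist_torque": the same for the moment, N m; "finger_gap": finger opening in m.
Only numpy, scipy, OpenCV 4.12 (cv2) and the standard library are available. Lean on these libraries where they do the work, as an engineer would, in place of code of your own. Each camera call takes 0.05 s, during which the arm holds its last target. There are 200 camera calls.

TASK

Take the flat file from the rack by its handle and give the top edge of the brass plate in the vise at least two full forward strokes, square across the middle of the edge and pushing away from the robot's side: set the front fifth of the blade lightly on the edge and push straight on until the edge is well into the rear half of the blade, then lift the file clear for the return, never dragging it backward on the metal. Then lay the flat file back in its own place on the rack and let go; leave the round file alone.

Things in the scene. Friction and masses are not known exactly. Their poses are not given: they have to be found in the camera images.
- flat_grip (a point): Centre of the flat file's handle; x to the blade tip, z up. Wood handle 100 long, 22 wide, 24 high. Steel blade 18 wide, 5 thick on the same axis, 55 to 205 mm ahead of here (underside 2.5 mm below here). 0.12 kg. Lies level on a rack's two crossbars, here 46 mm above the bench and 38 above the rack's board; bars 38 mm behind and 140 ahead. Files lie side by side 130 mm apart, either order.
- round_grip (a point): Centre of the round file's handle, on the same rack: same handle, but its blade is a thin round rod 5 mm in diameter and 150 long. To be left alone.
- edge (a point): Middle of the brass plate's top edge, 115 mm above the bench (fixed frame of the vise): x level, square to the plate's face, away from the robot: the stroke direction; y along the edge. The plate stands upright, 4 mm thick, 60 wide, 45 mm out of the jaws of a small grey vise (jaws 70 mm high), on a rubber pad: pressed down it gives 1.7 mm per N, at most 12 mm.
- plate (a joint): Springy lean of the plate (rad) about the jaws' top: 0 upright, positive when its edge is carried forward (edge +x), negative when dragged backward. About 0.015 rad per N of rubbing force; a light stroke bends it 0.02 to 0.15; it springs back when released.
Things that resemble listed ones, but are neither listed nor needed, are in the scene too. Leave any orange or purple look-alike of the part that bears edge alone.

How it is judged:
By the outcome, as a careful person would: the job done as asked, in the order asked, and still so for the second after the job is handed in, with the robot touching nothing.
It also fails if it takes over 58 s, if anything falls off the work surface, if the arm or the gripper's body presses on something with over 40 N, if the wrist force passes 120 N, or if a joint passes its speed limit or range.

## Working session

There is one attempt and no reset: what is moved stays moved. The work goes in short steps, Python scripts to look and compute and a shell command to move; the robot and the scene stay as the last step left them, time stands still between calls to the robot, and variables do not carry over. Pictures are saved under pics/ and viewed, about 8 in all and at most 12, crops included, and the job is handed in when it is done.

```bash
mkdir -p pics; ls; cat > h.py <<'E'
from workcell import *
import numpy as np, cv2
def shot(n,f):
    s=snapshot(n); cv2.imwrite('pics/'+f,s['img'][:,:,::-1]); 
    import pickle; pickle.dump(s,open('pics/'+f+'.pkl','wb')); return s
E
python3 - <<'E'
from h import *
o=observe(); print({k:np.round(v,3).tolist() for k,v in o.items()})
a=shot('scene','s1.png'); b=shot('top','t1.png')
for s in(a,b): print(s['K'],s['eye'],s['attitude'])
E
```

```text
pics
{'time': 0.0, 'q': [1.064, 0.246, 1.559, -0.0, 1.339, -0.174], 'qd': [-0.0, -0.002, -0.001, -0.002, 0.0, 0.0], 'joint_torque': [-0.0, -41.583, -31.461, 0.068, 0.033, -0.0], 'position': [0.212, 0.614, 0.203], 'tool_rot': [-0.0, 0.166, 0.986, -0.001], 'force': [-0.695, 1.046, 0.042], 'wrist_torque': [-0.007, -0.003, 0.003], 'finger_gap': 0.094}
[[430.29246505   0.         315.18364545]
 [  0.         430.29246505 196.45274081]
 [  0.           0.           1.        ]] [1.46914251 0.29433445 0.87618097] [-0.2693053   0.54280218  0.71594046 -0.34679922]
[[439.23864972   0.         320.60674594]
 [  0.         439.23864972 207.35164933]
 [  0.           0.           1.        ]] [0.2397123  0.02112688 1.30616759] [ 0.07343409 -0.68387703  0.72172296 -0.07768917]
```

View pics/t1.png

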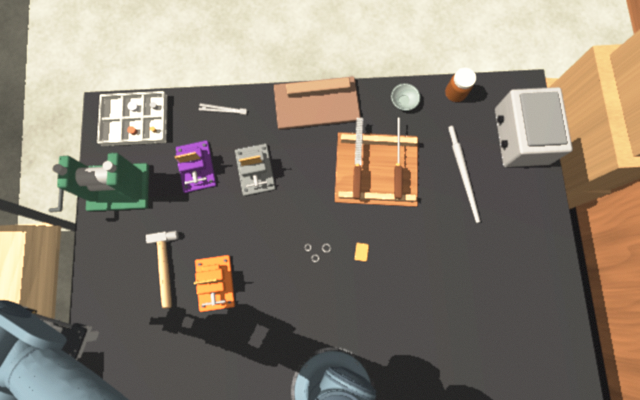

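View pics/s1.png

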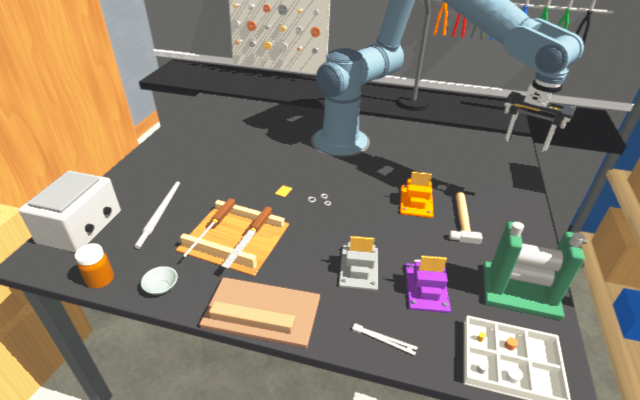

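The top view shows the flat file's handle at about (357,185), with its blade tip at about (359,120). The round file is at (399,180) and the grey vise with the plate at (255,165). The purple and orange vises are the look-alikes.

```bash
python3 - <<'E'
from h import *
t=cv2.imread('pics/t1.png'); s=cv2.imread('pics/s1.png')
a=cv2.resize(t[110:210,330:425],None,fx=4,fy=4,interpolation=2)
b=cv2.resize(t[140:200,230:280],None,fx=6,fy=6,interpolation=2)
c=cv2.resize(s[225:295,325:395],None,fx=5,fy=5,interpolation=2)
W=np.zeros((600,800,3),np.uint8)
W[:400,:380]=a; W[:360,400:700]=b
W[370:600,400:750]=c[:230]
cv2.imwrite('pics/c1.png',W)
E
```

```text
(no output)
```

View pics/c1.png

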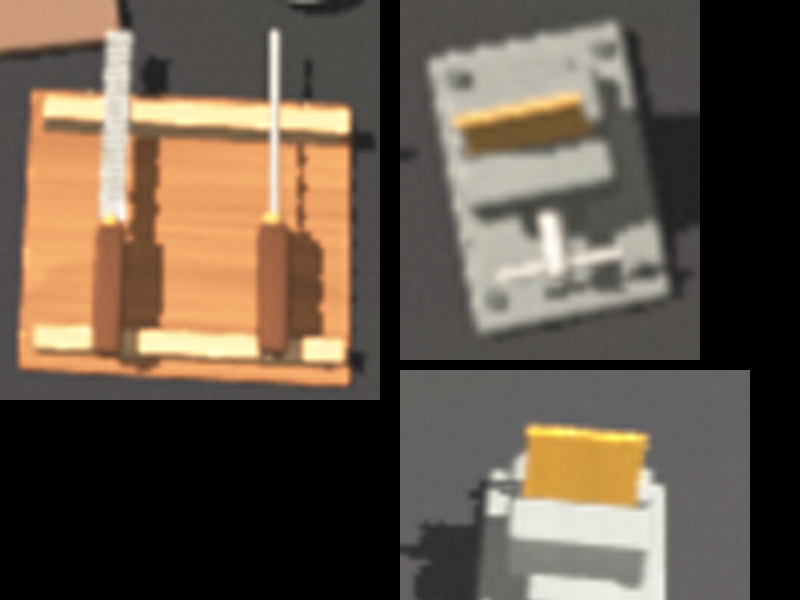

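The crop shows the flat file with its blade tip at about (359.5,118), ferrule at (358.7,164) and handle rear at (357,198). In the top view the bright strip of the plate's top edge runs from about (239.2,160.3) to (260.3,156.3).

```bash
cat >> h.py <<'E'
from scipy.spatial.transform import Rotation as R
import pickle
def rot(q): return R.from_quat([q[1],q[2],q[3],q[0]]).as_matrix()
def load(f): return pickle.load(open('pics/'+f+'.pkl','rb'))
def cast(s,uv,z):
    d=rot(s['attitude'])@np.linalg.inv(s['K'])@np.array([uv[0],uv[1],1.]); e=np.array(s['eye'])
    return e+d*(z-e[2])/d[2]
def proj(s,p):
    c=rot(s['attitude']).T@(np.array(p)-s['eye']); h=s['K']@c; return h[:2]/h[2]
E
python3 - <<'E'
from h import *
t=load('t1.png'); s=load('s1.png')
def bl(m): 
    ys,xs=np.nonzero(m); return xs,ys
hsv=cv2.cvtColor(t['img'],cv2.COLOR_RGB2HSV)
# handle: dark reddish brown
m=(hsv[...,0]<12)&(hsv[...,1]>110)&(hsv[...,2]<150)
m[:,:345]=0;m[:,385:]=0;m[:150]=0;m[205:]=0
xs,ys=bl(m); print(len(xs),xs.min(),xs.max(),ys.min(),ys.max())
for y in range(160,202,4): print(y,np.nonzero(m[y])[0].tolist())
m2=(hsv[...,1]<50)&(hsv[...,2]>110); m2[:,:352]=0;m2[:,368:]=0;m2[:112]=0;m2[168:]=0
for y in range(116,168,4): print(y,np.nonzero(m2[y])[0].tolist())
for n,uv,z in [('tip',(359.5,117.5),.0485),('ferr',(358.6,164),.0485),('hfront',(358,165.5),.058),('hrear',(356.8,198),.058),('eL',(239.2,160.3),.115),('eR',(260.3,156.3),.115)]:
    print(n,cast(t,uv,z).round(4))
# plate in scene view: corners 
o=lambda x,y:(325+(x-400)/5,225+(y-370)/5)
for uv in [(527,428),(648,436)]: print('scene edge',cast(s,o(*uv),.115).round(4))
E
```

```text
78 350 378 167 204
160 []
164 []
168 [359, 360]
172 [360, 361]
176 [360, 361]
180 [359, 360]
184 [359]
188 [359, 360, 364]
192 [359]
196 [359]
200 []
116 []
120 [356, 357, 358, 359, 360, 361, 362, 363]
124 [356, 357, 358, 359, 360, 361, 362]
128 [355, 356, 357, 358, 359, 360, 361, 362]
132 [355, 356, 357, 358, 359, 360, 361, 362]
136 [356, 357, 358, 359, 360, 361]
140 [356, 357, 358, 359, 360, 361]
144 [356, 357, 358, 359, 360, 361]
148 [356, 357, 358, 359, 360]
152 [356, 357, 358, 359, 360]
156 [356, 357, 358, 359, 360]
160 [355, 356, 357, 358, 359, 360]
164 [360]
tip [ 0.7881 -0.1282  0.0485]
ferr [ 0.6395 -0.1147  0.0485]
hfront [ 0.6319 -0.1116  0.058 ]
hrear [ 0.5331 -0.1009  0.058 ]
eL [0.6475 0.2305 0.115 ]
eR [0.6562 0.1703 0.115 ]
scene edge [0.662  0.1731 0.115 ]
scene edge [0.6508 0.2341 0.115 ]
```

```bash
cat >> h.py <<'E'
def go(p,yaw_deg):
    "shift/twist in tool axes from the current measured pose to p with tool x at yaw_deg (tool down)"
    o=observe(); M=rot(o['tool_rot']); d=M.T@(np.array(p)-o['position'])*1e3
    cur=np.degrees(np.arctan2(M[1,0],M[0,0])); t=-((yaw_deg-cur+180)%360-180)
    print('xyz',d.round(1),'twist',np.radians(t).round(3),'curyaw',cur.round(2),'tilt',M[:,2].round(4))
E
python3 - <<'E'
from h import *
go((.56,.17,.30),189); go((.583,-.106,.2),173.9)
E
```

```text
xyz [-473.8 -306.   -96.7] twist -0.49 curyaw 160.93 tilt [-8.0e-04 -1.5e-03 -1.0e+00]
xyz [-585.7 -559.2    3.7] twist -0.226 curyaw 160.93 tilt [-8.0e-04 -1.5e-03 -1.0e+00]
```

```bash
python3 -m inch '[{"xyz":[0,0,-50],"twist":0},{"xyz":[-50,-30,-97],"twist":-0.1},{"xyz":[-474,-306,-97],"twist":-0.49},{"xyz":[-474,-306,-97],"twist":-0.49},{"xyz":[-474,-306,-97],"twist":-0.49},{"xyz":[-474,-306,-97],"twist":-0.49},{"xyz":[-474,-306,-97],"twist":-0.49},{"xyz":[-474,-306,-97],"twist":-0.49},{"xyz":[-474,-306,-97],"twist":-0.49},{"xyz":[-474,-306,-97],"twist":-0.49},{"xyz":[-474,-306,-97],"twist":-0.49},{"xyz":[-474,-306,-97],"twist":-0.49},{"xyz":[-474,-306,-97],"twist":-0.49},{"xyz":[-474,-306,-97],"twist":-0.49},{"xyz":[-474,-306,-97],"twist":-0.49},{"xyz":[-474,-306,-97],"twist":-0.49},{"xyz":[-474,-306,-97],"twist":-0.49},{"xyz":[-474,-306,-97],"twist":-0.49}]' -1
python3 - <<'E'
from h import *
s=shot('wrist','w1.png'); print(s['eye'],rot(s['attitude'])); print(proj(s,(.652,.2,.115)),proj(s,(.583,-.106,.058)))
E
```

```text
time: 1.9
position: [0.5598, 0.1713, 0.3011]
tool_rot: [0.0, -0.079, 0.997, 0.0]
force: [-0.5, 0.3, 0.5]
finger_gap: 0.0938
[0.4814292  0.15822169 0.48216886] [[-1.58201870e-01  9.49671069e-01  2.70364622e-01]
 [ 9.87406512e-01  1.52361078e-01  4.25967289e-02]
 [-7.40164266e-04  2.73698671e-01 -9.61815206e-01]]
[330.27749732 255.86007399] [ 98.90451108 151.54195273]
```

View pics/w1.png

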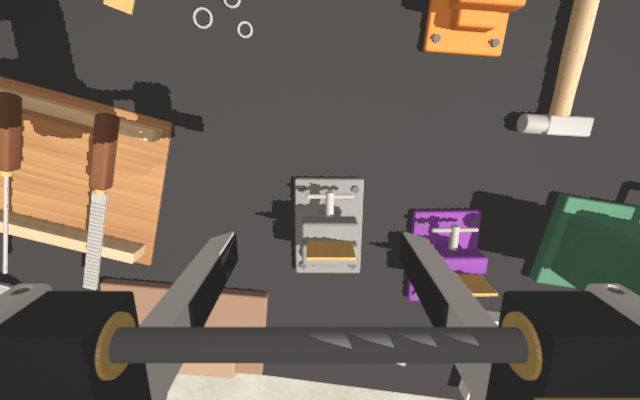

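The wrist view shows the grey vise's plate at about (331,250), with its bright top strip near row 258. The flat file's handle runs from (105,115) to (103,190) and its blade tip is near (91,288).

```bash
python3 - <<'E'
from h import *
w=load('w1.png'); t=load('t1.png')
def strip(s,box,name):
    x0,x1,y0,y1=box; im=s['img'][y0:y1,x0:x1]; h=cv2.cvtColor(im,cv2.COLOR_RGB2HSV)
    m=((h[...,0]>12)&(h[...,0]<28)&(h[...,1]>120)).astype(np.uint8)
    v=h[...,2]; b=(m>0)&(v>190)
    for n,k in(('all',m>0),('bright',b)):
        ys,xs=np.nonzero(k); r=cv2.minAreaRect(np.c_[xs+x0,ys+y0].astype(np.float32)); print(name,n,len(xs),r)
    ys,xs=np.nonzero(b); ys=ys+y0;xs=xs+x0
    k=np.polyfit(xs,ys,1); ends=[(xs.min()-.0,np.polyval(k,xs.min())),(xs.max(),np.polyval(k,xs.max()))]
    P=[cast(s,e,.115) for e in ends]; d=P[1]-P[0]; print(name,np.round(ends,2).tolist(),np.round(P,4).tolist(),'mid',np.mean(P,0).round(4),'len',np.linalg.norm(d).round(4),'edge dir',np.degrees(np.arctan2(d[1],d[0])).round(2))
strip(w,(295,365,235,268),'wrist'); strip(t,(232,270,148,172),'top')
# file, wrist
im=w['img']; h=cv2.cvtColor(im,cv2.COLOR_RGB2HSV)
bm=(h[...,1]<70)&(h[...,2]>100); bm[:,:78]=0;bm[:,112:]=0;bm[:192]=0;bm[292:]=0
hm=(h[...,2]<125)&(h[...,1]>120)&(h[...,0]<15); hm[:,:86]=0; hm[:,122:]=0; hm[:108]=0; hm[192:]=0
for n,k,z in(('blade',bm,.0485),('handle',hm,.052)):
    ys,xs=np.nonzero(k); c=np.polyfit(ys,xs,1); e=[(np.polyval(c,ys.min()),ys.min()),(np.polyval(c,ys.max()),ys.max())]
    P=[cast(w,q,z) for q in e]; d=P[1]-P[0]; print(n,np.round(e,1).tolist(),np.round(P,4).tolist(),np.linalg.norm(d),np.degrees(np.arctan2(d[1],d[0])))
E
```

```text
wrist all 743 ((330.4999694824219, 249.0), (46.99999237060547, 15.999998092651367), -0.0)
wrist bright 48 ((330.5, 257.0), (47.0, 0.0), 180.0)
wrist [[307.0, 257.0], [354.0, 257.0]] [[0.6579, 0.1728, 0.115], [0.649, 0.2282, 0.115]] mid [0.6534 0.2005 0.115 ] len 0.0561 edge dir 99.12
top all 111 ((250.11541748046875, 160.57693481445312), (5.883483409881592, 19.611610412597656), 78.69007110595703)
top bright 19 ((249.03846740722656, 158.19232177734375), (0.784464418888092, 18.43491554260254), 78.69007110595703)
top [[240.0, 160.04], [258.0, 156.38]] [[0.6482, 0.2282, 0.115], [0.6564, 0.1769, 0.115]] mid [0.6523 0.2025 0.115 ] len 0.052 edge dir -80.94
blade [[99.2, 192.0], [90.4, 290.0]] [[0.64, -0.1125, 0.0485], [0.7917, -0.1278, 0.0485]] 0.15244083517933696 -5.775957364151878
handle [[109.8, 108.0], [85.4, 189.0]] [[0.5277, -0.0955, 0.052], [0.6375, -0.1282, 0.052]] 0.11457202305308259 -16.59786039575261
```

```bash
python3 - <<'E'
from h import *
go((.585,-.108,.13),174.4); go((.585,-.108,.052),174.4)
E
```

```text
xyz [  19.4 -279.6  171.1] twist 0.256 curyaw -170.91 tilt [ 2.e-04  0.e+00 -1.e+00]
xyz [  19.4 -279.6  249.1] twist 0.256 curyaw -170.91 tilt [ 2.e-04  0.e+00 -1.e+00]
```

```bash
python3 -m inch '[{"xyz":[3,-45,0],"twist":0.1},{"xyz":[19,-280,120],"twist":0.256},{"xyz":[19,-280,120],"twist":0.256},{"xyz":[19,-280,120],"twist":0.256},{"xyz":[19,-280,120],"twist":0.256},{"xyz":[19,-280,120],"twist":0.256},{"xyz":[19,-280,120],"twist":0.256},{"xyz":[19,-280,150],"twist":0.256},{"xyz":[19,-280,180],"twist":0.256},{"xyz":[19,-280,180],"twist":0.256}]' -1
python3 - <<'E'
from h import *
s=shot('wrist','w2.png'); go((.585,-.108,.052),174.4)
print([proj(s,p).round(1).tolist() for p in ((.585,-.108,.058),(.64,-.1135,.0485),(.79,-.128,.0485))])
E
```

```text
time: 2.95
position: [0.5827, -0.1073, 0.117]
tool_rot: [-0.004, 0.049, 0.999, 0.001]
force: [-0.7, -0.0, 0.5]
finger_gap: 0.0937
xyz [-1.  -0.1 67.6] twist -0.0 curyaw 174.39 tilt [-0.0036  0.0016 -1.    ]
[[318.1, 216.6], [318.0, 276.6], [318.3, 420.6]]
```

View pics/w2.png

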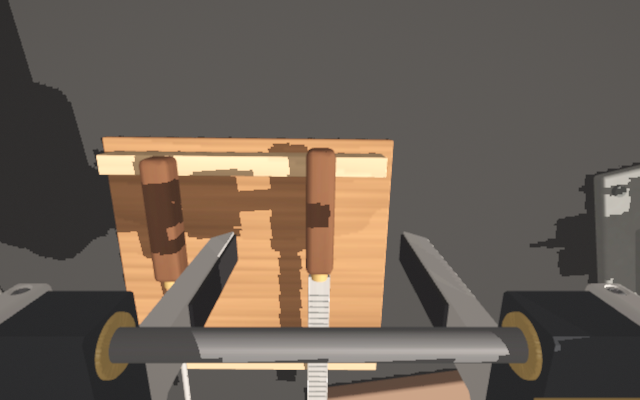

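The handle spans rows 150–275 at column 320, aligned with the jaws and matching the predicted centre at (318,217).

```bash
python3 -m inch '[{"xyz":[1,0,30],"twist":0},{"xyz":[1,0,55],"twist":0},{"xyz":[1,0,67],"twist":0},{"xyz":[1,0,67],"twist":0},{"xyz":[1,0,67],"twist":0}]' -1; python3 - <<'E'
from h import *
go((.585,-.108,.052),174.4)
E
```

```text
time: 3.5
position: [0.5857, -0.1093, 0.0558]
tool_rot: [0.001, 0.049, 0.999, -0.0]
force: [0.8, -0.4, 0.6]
finger_gap: 0.0941
xyz [0.9 1.2 3.8] twist -0.001 curyaw 174.36 tilt [ 0.0025 -0.001  -1.    ]
```

```bash
python3 -m inch '[{"xyz":[0,0,4],"twist":0},{"xyz":[0,0,4],"twist":0}]' -1; python3 -m inch '[{"xyz":[0,0,0],"twist":0},{"xyz":[0,0,0],"twist":0},{"xyz":[0,0,0],"twist":0},{"xyz":[0,0,0],"twist":0},{"xyz":[0,0,0],"twist":0},{"xyz":[0,0,0],"twist":0},{"xyz":[0,0,0],"twist":0},{"xyz":[0,0,0],"twist":0}]' 1; python3 - <<'E'
from h import *
go((.585,-.108,.052),174.4)
E
```

```text
time: 3.7
position: [0.585, -0.1093, 0.0508]
tool_rot: [0.001, 0.049, 0.999, -0.0]
force: [-0.3, -0.5, -0.2]
finger_gap: 0.0939
time: 4.5
position: [0.5844, -0.1091, 0.0499]
tool_rot: [-0.0, 0.049, 0.999, 0.0]
force: [0.2, -0.9, -0.3]
finger_gap: 0.0335
xyz [-0.5  1.2 -2.1] twist -0.001 curyaw 174.34 tilt [-1.e-04  0.e+00 -1.e+00]
```

```bash
python3 -m inch '[{"xyz":[0,0,0],"twist":0},{"xyz":[0,0,0],"twist":0},{"xyz":[0,0,0],"twist":0},{"xyz":[0,0,0],"twist":0},{"xyz":[0,0,0],"twist":0}]' 1; python3 - <<'E'
from h import *
go((.585,-.108,.052),174.4);print(observe()['wrist_torque'])
E
```

```text
time: 5.0
position: [0.5844, -0.109, 0.0499]
tool_rot: [-0.0, 0.049, 0.999, 0.0]
force: [-1.2, 0.2, -0.2]
finger_gap: 0.0218
xyz [-0.5  1.1 -2.1] twist -0.001 curyaw 174.34 tilt [-2.e-04  1.e-04 -1.e+00]
[0.14015635 0.06258979 0.07229714]
```

```bash
python3 -m inch '[{"xyz":[0,0,-10],"twist":0},{"xyz":[0,0,-40],"twist":0},{"xyz":[0,0,-80],"twist":0},{"xyz":[0,0,-120],"twist":0},{"xyz":[0,0,-120],"twist":0},{"xyz":[0,0,-120],"twist":0}]'; python3 - <<'E'
from h import *
go((.4654,.171,.16),189.1);print(observe()['wrist_torque'])
E
```

```text
time: 5.6
position: [0.5848, -0.1094, 0.1712]
tool_rot: [0.001, 0.049, 0.999, -0.0]
force: [-0.6, 0.7, -1.0]
finger_gap: 0.0218
xyz [146.6 267.2  10.7] twist -0.258 curyaw 174.33 tilt [ 1.9e-03 -9.0e-04 -1.0e+00]
[0.0624306  0.10997364 0.02102936]
```

```bash
python3 -m inch '[{"xyz":[20,35,0],"twist":-0.04},{"xyz":[40,75,0],"twist":-0.08},{"xyz":[62,115,0],"twist":-0.12},{"xyz":[84,155,0],"twist":-0.16},{"xyz":[106,195,0],"twist":-0.2},{"xyz":[128,235,0],"twist":-0.24},{"xyz":[146,267,6],"twist":-0.258},{"xyz":[146,267,10],"twist":-0.258},{"xyz":[146,267,10],"twist":-0.258},{"xyz":[146,267,10],"twist":-0.258}]'; python3 - <<'E'
from h import *
go((.4654,.171,.16),189.1)
a=shot('top','t3.png'); b=shot('wrist','w3.png'); c=shot('scene','s3.png')
W=np.zeros((600,800,3),np.uint8)
W[:300,:480]=cv2.resize(b['img'],(480,300))[:,:,::-1]
x=cv2.resize(a['img'][110:210,230:330],None,fx=3,fy=3,interpolation=2)[:,:,::-1]; W[:300,490:790]=x
x=cv2.resize(c['img'][150:290,310:470],None,fx=2,fy=2,interpolation=2)[:,:,::-1]; W[310:590,:320]=x
cv2.imwrite('pics/c3.png',W)
E
```

```text
time: 6.6
position: [0.4653, 0.1701, 0.159]
tool_rot: [-0.001, -0.079, 0.997, -0.0]
force: [0.4, -0.6, -1.0]
finger_gap: 0.0215
xyz [-0.3  0.9 -1. ] twist -0.001 curyaw -170.94 tilt [-1.9e-03 -6.0e-04 -1.0e+00]
```

View pics/c3.png

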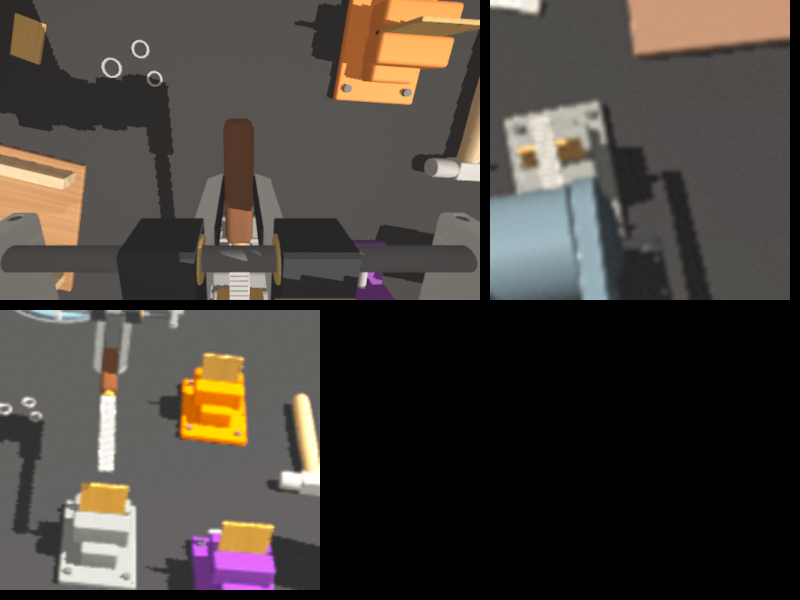

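The composite shows the file held straight, with its blade over the plate. In the top view the tip is at about (248.3,147.3); in the scene view it is at about (363,385−150). I'll triangulate the tip to check for pitch sag.

```bash
python3 - <<'E'
from h import *
a=load('t3.png'); c=load('s3.png')
u=np.array([np.cos(np.radians(9.1)),np.sin(np.radians(9.1)),0])
g=np.array([.4653,.1701,.159-.0039]); p=g+.205*u
print('pred tip',p,proj(a,p),proj(c,p), 'ferr',proj(a,g+.055*u),proj(c,g+.055*u))
for nm,s,box in(('top',a,(236,262,136,175)),('scene',c,(352,372,190,240))):
    x0,x1,y0,y1=box; h=cv2.cvtColor(s['img'][y0:y1,x0:x1],cv2.COLOR_RGB2HSV); m=(h[...,1]<45)&(h[...,2]>(195 if nm=='top' else 150))
    for y in range(0,y1-y0,2):
        k=np.nonzero(m[y])[0]
        if len(k): print(nm,y+y0,(k+x0).tolist())
E
```

```text
pred tip [0.66771983 0.2025224  0.1551    ] [246.59320513 148.20917397] [362.45666541 228.57527186] ferr [256.40571747 199.87613219] [363.73905582 192.32448382]
top 148 [247, 248, 249]
top 150 [242, 243, 244, 245, 246, 247, 248, 249]
top 152 [243, 244, 245, 246, 247, 248, 249, 250]
top 154 [244, 245, 246, 247, 248, 249, 250, 251]
top 156 [237, 238, 244, 245, 246, 247, 248, 249, 250, 251]
top 158 [238, 239, 245, 246, 247, 248, 249, 250]
top 160 [246, 247, 248, 249, 250, 251]
top 162 [246, 247, 248, 249, 250, 251]
top 164 [247, 248, 249, 250, 251, 252]
top 166 [246, 247, 248, 249, 250, 251, 252]
top 168 [239, 240, 241, 245, 246, 247, 248, 249, 250, 251, 252, 253, 254]
top 170 [246, 247, 248, 249, 250, 251, 252, 253, 254]
top 172 [248, 249, 250]
scene 194 [360, 361, 362, 363, 364, 365, 366, 367]
scene 196 [360, 361, 362, 363, 364, 365, 366, 367]
scene 198 [360, 361, 362, 363, 364, 365, 366, 367]
scene 200 [360, 361, 362, 363, 364, 365, 366, 367]
scene 202 [360, 361, 362, 363, 364, 365, 366, 367]
scene 204 [360, 361, 362, 363, 364, 365, 366, 367]
scene 206 [360, 361, 362, 363, 364, 365, 366, 367]
scene 208 [360, 361, 362, 363, 364, 365, 366, 367]
scene 210 [360, 361, 362, 363, 364, 365, 366, 367]
scene 212 [359, 360, 361, 362, 363, 364, 365, 366, 367]
scene 214 [359, 360, 361, 362, 363, 364, 365, 366, 367]
scene 216 [359, 360, 361, 362, 363, 364, 365, 366, 367]
scene 218 [359, 360, 361, 362, 363, 364, 365, 366, 367]
scene 220 [359, 360, 361, 362, 363, 364, 365, 366, 367]
scene 222 [359, 360, 361, 362, 363, 364, 365, 366]
scene 224 [359, 360, 361, 362, 363, 364, 365, 366]
scene 226 [359, 360, 361, 362, 363, 364, 365, 366]
scene 228 [359, 360, 361, 362, 363, 364, 365, 366]
scene 230 [360, 361, 362, 363, 364, 365, 366]
```

```bash
python3 -m inch '[{"xyz":[0,1,15],"twist":0},{"xyz":[0,1,30],"twist":0},{"xyz":[0,1,34],"twist":0},{"xyz":[0,1,37],"twist":0},{"xyz":[0,1,39],"twist":0},{"xyz":[0,1,41],"twist":0},{"xyz":[0,1,41],"twist":0},{"xyz":[0,1,41],"twist":0}]'; python3 - <<'E'
from h import *
for i in range(3):
    o=observe(); print(o['force'].round(2) if hasattr(o['force'],'round') else o['force'],o['wrist_torque'])
c=shot('scene','s4.png'); go((.4654,.171,.1174),189.1)
w=shot('wrist','w4.png')
W=np.zeros((560,760,3),np.uint8)
W[:560,:]=cv2.resize(c['img'][180:292,300:452],None,fx=5,fy=5,interpolation=2)[:,:,::-1]
cv2.imwrite('pics/c4.png',W)
E
```

```text
time: 7.55
position: [0.4658, 0.172, 0.1195]
tool_rot: [0.001, -0.08, 0.997, -0.0]
force: [0.5, -1.0, -0.3]
finger_gap: 0.0213
[ 0.45 -1.04 -0.27] [-0.0177245  -0.04764709 -0.02794376]
[ 0.45 -1.04 -0.27] [-0.0177245  -0.04764709 -0.02794376]
[ 0.45 -1.04 -0.27] [-0.0177245  -0.04764709 -0.02794376]
xyz [ 0.5 -0.9  2. ] twist 0.0 curyaw -170.88 tilt [ 1.e-03  1.e-04 -1.e+00]
```

View pics/c4.png

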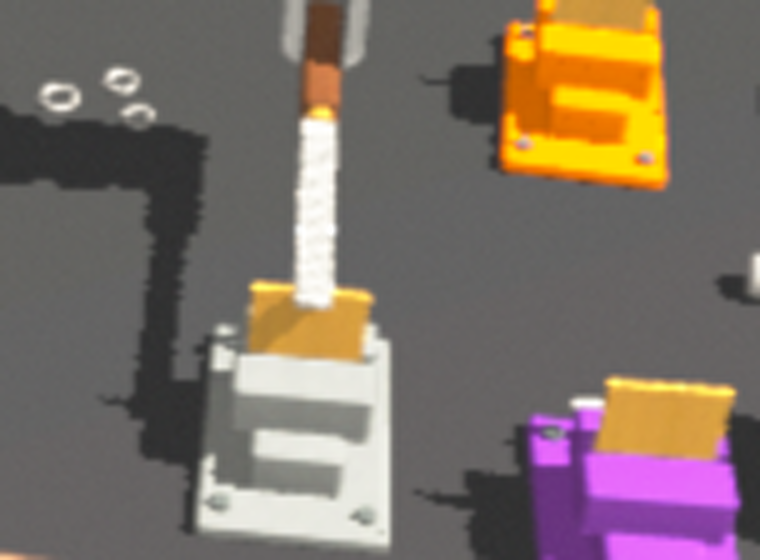

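The scene crop shows the blade tip resting on the grey vise's plate edge. The blade is at about x=316 and the edge spans 250–372, so it is within 2 mm of the middle. I'll press slightly more and push.

```bash
python3 -m inch '[{"xyz":[0,-1,2],"twist":0},{"xyz":[-3,-1,3],"twist":0},{"xyz":[-10,-1,3],"twist":0},{"xyz":[-18,-1,3],"twist":0},{"xyz":[-26,-1,3],"twist":0},{"xyz":[-34,-1,3],"twist":0},{"xyz":[-42,-1,3],"twist":0},{"xyz":[-50,-1,3],"twist":0}]'; python3 - <<'E'
from h import *
o=observe(); print(o['force'],o['wrist_torque'],o['position']); c=shot('scene','s5.png'); shot('wrist','w5.png')
o=observe(); print(o['force'],o['wrist_torque'],o['position'])
W=cv2.resize(c['img'][180:292,300:452],None,fx=5,fy=5,interpolation=2)[:,:,::-1]
cv2.imwrite('pics/c5.png',W)
E
```

```text
time: 8.45
position: [0.5156, 0.179, 0.1159]
tool_rot: [-0.0, -0.08, 0.997, -0.0]
force: [-0.9, -0.1, 0.5]
finger_gap: 0.0215
[-0.9420425  -0.0576081   0.47080808] [-0.00586498  0.07090327  0.01189982] [0.51562634 0.17899433 0.11594602]
[-0.37618985  0.82970519  1.27385328] [ 0.06209643 -0.09141836 -0.01304155] [0.51610191 0.1789924  0.11615091]
```

View pics/c5.png

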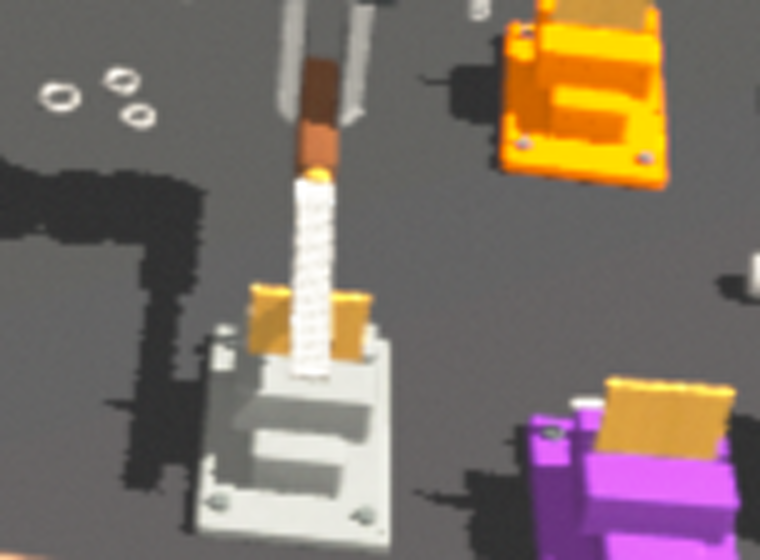

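The blade lies squared across the middle of the edge, with the edge at about row 287. I'll measure how far the plate has moved.

```bash
cat > pl.py <<'E'
from h import *
import sys
def edge(s):
    # subpixel row of the dark->yellow transition left and right of the blade, scene view
    out=[]
    for cols in ((351,358),(369,373)):
        g=s['img'][225:262,cols[0]:cols[1]].astype(float); v=(g[...,0]-g[...,2]).mean(1)
        k=np.nonzero(v>70)[0]; i=k[0]; out.append(225+i-(v[i]-70)/(v[i]-v[i-1]))
    return np.round(out,2)
if __name__=='__main__':
    for f in sys.argv[1:]: print(f,edge(load(f)))
E
python3 pl.py s1.png s3.png s4.png s5.png; python3 - <<'E'
from h import *
s=load('s1.png')
for p in((.653,.201,.115),(.653,.201,.110),(.656,.201,.115)): print(proj(s,p))
E
```

```text
s1.png [235.5  236.83]
s3.png [235.97 236.82]
s4.png [235.74 237.25]
s5.png [236.49 237.81]
[361.72076006 236.33183315]
[361.57451019 237.74833202]
[361.50695263 237.10310335]
```

The plate has moved down and forward by about 2 mm, so contact is light. I'll deepen slightly and finish the stroke.

```bash
python3 -m inch '[{"xyz":[-8,0,1],"twist":0},{"xyz":[-16,0,2],"twist":0},{"xyz":[-24,0,3],"twist":0},{"xyz":[-32,0,3],"twist":0},{"xyz":[-40,0,3],"twist":0},{"xyz":[-48,0,3],"twist":0},{"xyz":[-56,0,3],"twist":0},{"xyz":[-64,0,3],"twist":0}]'; python3 - <<'E'
from h import *
o=observe(); print(o['force'],o['wrist_torque'],o['position']); c=shot('scene','s6.png')
o=observe(); print(o['force'],o['wrist_torque'],o['position'])
E
python3 pl.py s6.png
```

```text
time: 9.35
position: [0.5787, 0.1892, 0.1131]
tool_rot: [-0.0, -0.08, 0.997, -0.0]
force: [-1.9, -0.8, 2.5]
finger_gap: 0.0216
[-1.87929426 -0.8160288   2.50546285] [-0.00184547  0.30753485  0.01803255] [0.57870365 0.1891538  0.11306949]
[-2.39429103 -0.99206128  3.89180857] [0.06053606 0.20905334 0.0333031 ] [0.57980298 0.18918408 0.11327782]
s6.png [237.63 239.01]
```

```bash
python3 -m inch '[{"xyz":[0,0,-15],"twist":0},{"xyz":[0,0,-45],"twist":0},{"xyz":[25,0,-45],"twist":0},{"xyz":[60,0,-45],"twist":0},{"xyz":[95,0,-45],"twist":0},{"xyz":[114,0,-45],"twist":0},{"xyz":[114,0,-45],"twist":0},{"xyz":[114,0,-45],"twist":0},{"xyz":[114,0,-45],"twist":0}]'; python3 - <<'E'
from h import *
o=observe(); print(o['force'],o['wrist_torque'],o['position']); c=shot('scene','s7.png'); t=shot('top','t7.png'); go((.4654,.171,.159),189.1)
for nm,f in (('s','s3.png'),('s','s7.png')):
    s=load(f); h=cv2.cvtColor(s['img'][190:240,352:372],cv2.COLOR_RGB2HSV); m=(h[...,1]<45)&(h[...,2]>150)
    ys,xs=np.nonzero(m); print(f,ys.max()+190,xs.mean()+352)
E
python3 pl.py s7.png
```

```text
time: 10.3
position: [0.4665, 0.171, 0.1585]
tool_rot: [0.001, -0.079, 0.997, 0.0]
force: [0.7, -0.6, -0.7]
finger_gap: 0.0216
[ 0.72536619 -0.6294659  -0.70864568] [-0.00422499  0.07760771 -0.02006174] [0.46651871 0.17102922 0.15849087]
xyz [ 1.   0.2 -0.8] twist 0.0 curyaw -170.89 tilt [ 4.e-04  0.e+00 -1.e+00]
s3.png 230 363.12738853503186
s7.png 231 363.4717607973422
s7.png [236.17 236.82]
```

```bash
python3 -m inch '[{"xyz":[1,0,20],"twist":0},{"xyz":[1,0,35],"twist":0},{"xyz":[1,0,40],"twist":0},{"xyz":[1,0,43],"twist":0},{"xyz":[1,0,44],"twist":0},{"xyz":[-4,0,44],"twist":0},{"xyz":[-12,0,44],"twist":0},{"xyz":[-20,0,44],"twist":0},{"xyz":[-28,0,44],"twist":0},{"xyz":[-36,0,44],"twist":0},{"xyz":[-44,0,44],"twist":0},{"xyz":[-52,0,44],"twist":0}]'; python3 - <<'E'
from h import *
o=observe(); print(o['force'],o['wrist_torque'],o['position']); c=shot('scene','s8.png')
E
python3 pl.py s8.png
python3 -m inch '[{"xyz":[-8,0,1],"twist":0},{"xyz":[-16,0,1],"twist":0},{"xyz":[-24,0,1],"twist":0},{"xyz":[-32,0,1],"twist":0},{"xyz":[-40,0,1],"twist":0},{"xyz":[-48,0,1],"twist":0},{"xyz":[-56,0,1],"twist":0},{"xyz":[-62,0,1],"twist":0}]'; python3 - <<'E'
from h import *
o=observe(); print(o['force'],o['wrist_torque'],o['position']); c=shot('scene','s9.png')
E
python3 pl.py s9.png
```

```text
time: 11.6
position: [0.5176, 0.1793, 0.114]
tool_rot: [-0.0, -0.08, 0.997, -0.0]
force: [-0.6, 0.5, 1.3]
finger_gap: 0.0218
[-0.63422949  0.48550525  1.33398234] [ 0.05806415  0.08520493 -0.02213075] [0.51756461 0.17932041 0.11397101]
s8.png [236.69 238.18]
time: 12.45
position: [0.5788, 0.1891, 0.113]
tool_rot: [0.0, -0.08, 0.997, 0.0]
force: [-1.6, -0.3, 1.8]
finger_gap: 0.0214
[-1.58373871 -0.31563935  1.80626491] [-0.02332562  0.28083931  0.00766226] [0.57877521 0.18913249 0.11303604]
s9.png [237.61 239.04]
```

```bash
python3 -m inch '[{"xyz":[0,0,-15],"twist":0},{"xyz":[0,0,-45],"twist":0},{"xyz":[25,0,-45],"twist":0},{"xyz":[60,0,-45],"twist":0},{"xyz":[95,0,-45],"twist":0},{"xyz":[114,0,-45],"twist":0},{"xyz":[114,0,-45],"twist":0},{"xyz":[114,0,-25],"twist":0},{"xyz":[114,0,-10],"twist":0},{"xyz":[114,0,-4],"twist":0},{"xyz":[114,0,0],"twist":0},{"xyz":[114,0,2],"twist":0},{"xyz":[114,0,2],"twist":0}]'; python3 - <<'E'
from h import *
o=observe(); print(o['force'],o['wrist_torque'],o['position']); c=shot('scene','s10.png')
E
python3 pl.py s10.png
python3 -m inch '[{"xyz":[-8,0,0],"twist":0},{"xyz":[-16,0,0],"twist":0},{"xyz":[-24,0,0],"twist":0},{"xyz":[-32,0,0],"twist":0},{"xyz":[-40,0,0],"twist":0},{"xyz":[-48,0,0],"twist":0}]'; python3 - <<'E'
from h import *
o=observe(); print(o['force'],o['wrist_torque'],o['position']); c=shot('scene','s11.png')
E
python3 pl.py s11.png
python3 -m inch '[{"xyz":[-8,0,0],"twist":0},{"xyz":[-16,0,0],"twist":0},{"xyz":[-24,0,0],"twist":0},{"xyz":[-32,0,0],"twist":0},{"xyz":[-40,0,0],"twist":0},{"xyz":[-48,0,0],"twist":0},{"xyz":[-56,0,0],"twist":0},{"xyz":[-64,0,0],"twist":0},{"xyz":[-68,0,0],"twist":0}]'; python3 - <<'E'
from h import *
o=observe(); print(o['force'],o['wrist_torque'],o['position']); c=shot('scene','s12.png')
E
python3 pl.py s12.png
```

```text
time: 13.8
position: [0.4661, 0.1711, 0.1115]
tool_rot: [0.001, -0.08, 0.997, 0.0]
force: [-0.4, -0.1, 0.3]
finger_gap: 0.0213
[-0.40820284 -0.13657135  0.26340485] [-0.00427161 -0.07023039 -0.04545482] [0.46612975 0.17105911 0.11151047]
s10.png [236.37 237.68]
time: 14.45
position: [0.5136, 0.1787, 0.1109]
tool_rot: [-0.0, -0.079, 0.997, -0.0]
force: [-1.8, -0.8, 1.5]
finger_gap: 0.0214
[-1.76375537 -0.7639982   1.53275751] [ 0.02161678  0.08326062 -0.00593209] [0.51363292 0.17865529 0.1109181 ]
s11.png [236.76 238.25]
time: 15.4
position: [0.5808, 0.1895, 0.1111]
tool_rot: [0.0, -0.08, 0.997, 0.0]
force: [-3.1, -0.9, 3.3]
finger_gap: 0.022
[-3.06306191 -0.87990866  3.25114164] [-0.00302794  0.26035669 -0.02356354] [0.58084991 0.18945752 0.11109774]
s12.png [237.77 239.26]
```

```bash
python3 -m inch '[{"xyz":[0,0,-15],"twist":0},{"xyz":[0,0,-47],"twist":0},{"xyz":[25,0,-47],"twist":0},{"xyz":[60,0,-47],"twist":0},{"xyz":[95,0,-47],"twist":0},{"xyz":[115,0,-47],"twist":0},{"xyz":[115,0,-47],"twist":0},{"xyz":[115,0,-47],"twist":0},{"xyz":[115,0,-47],"twist":0}]'; python3 - <<'E'
from h import *
o=observe(); print(o['position'],o['wrist_torque']); c=shot('scene','s13.png'); t=shot('top','t13.png')
for f in ('s3.png','s7.png','s13.png'):
    s=load(f); h=cv2.cvtColor(s['img'][186:240,352:374],cv2.COLOR_RGB2HSV); m=(h[...,1]<45)&(h[...,2]>150)
    n=m.sum(1); ys=np.nonzero(n>4)[0]+186; xs=np.nonzero(m)[1]; print(f,ys.min(),ys.max(),xs.mean()+352,s['img'][228:236,363].mean(1))
for f in ('t3.png','t7.png','t13.png'):
    s=load(f); print(f,s['img'][142:153,246].mean(1).round().tolist())
W=np.zeros((560,760,3),np.uint8)
for i,f in enumerate(('s3.png','s13.png')): W[:,i*380:i*380+380]=cv2.resize(load(f)['img'][160:272,325:401],None,fx=5,fy=5,interpolation=2)[:,:,::-1]
cv2.imwrite('pics/c13.png',W)
E
```

```text
time: 16.35
position: [0.4676, 0.1712, 0.1585]
tool_rot: [0.001, -0.079, 0.997, 0.0]
force: [1.0, 0.9, -1.4]
finger_gap: 0.0214
[0.46755724 0.1711683  0.15850826] [ 0.0054276   0.1153557  -0.02091449]
s3.png 193 230 363.12738853503186 [249.33333333 254.66666667 191.33333333 108.          99.66666667
  98.33333333  99.         101.        ]
s7.png 194 230 363.4717607973422 [248.33333333 250.66666667 207.33333333 138.66666667 104.33333333
  99.33333333 100.66666667 100.33333333]
s13.png 194 230 363.3833333333333 [250.66666667 220.66666667 153.33333333 107.33333333  99.33333333
  99.33333333  98.66666667 100.66666667]
t3.png [79.0, 76.0, 79.0, 74.0, 85.0, 126.0, 186.0, 218.0, 225.0, 220.0, 223.0]
t7.png [75.0, 77.0, 76.0, 75.0, 84.0, 129.0, 197.0, 227.0, 220.0, 214.0, 215.0]
t13.png [78.0, 77.0, 76.0, 76.0, 88.0, 153.0, 222.0, 224.0, 212.0, 216.0, 205.0]
```

View pics/c13.png

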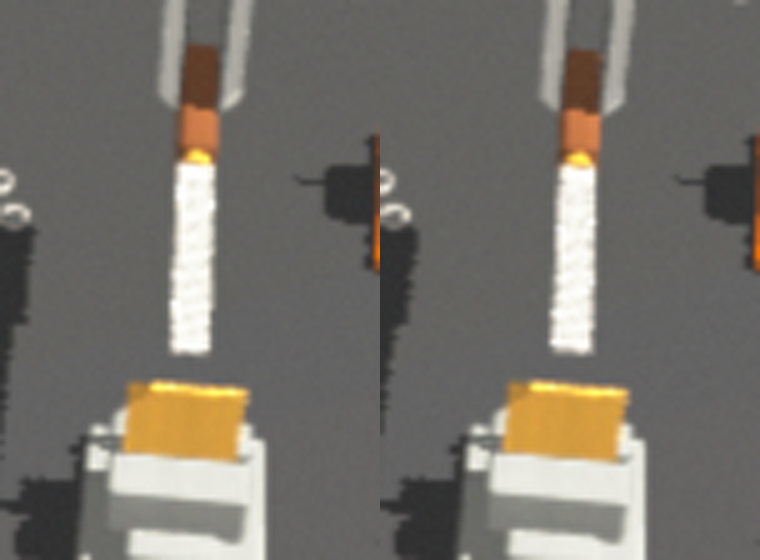

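Three strokes are done; the file has pitched only about 1° in the grip (tip near (363,230)) and the plate is upright again. I'll give one more, slightly firmer stroke for margin.

```bash
python3 -m inch '[{"xyz":[1,0,20],"twist":0},{"xyz":[1,0,38],"twist":0},{"xyz":[1,0,44],"twist":0},{"xyz":[1,0,48],"twist":0},{"xyz":[1,0,48],"twist":0},{"xyz":[-7,0,48],"twist":0},{"xyz":[-15,0,48],"twist":0},{"xyz":[-23,0,48],"twist":0},{"xyz":[-31,0,48],"twist":0},{"xyz":[-39,0,48],"twist":0},{"xyz":[-47,0,48],"twist":0},{"xyz":[-55,0,48],"twist":0},{"xyz":[-63,0,49],"twist":0},{"xyz":[-71,0,49],"twist":0},{"xyz":[-79,0,49],"twist":0},{"xyz":[-87,0,49],"twist":0},{"xyz":[-95,0,49],"twist":0},{"xyz":[-103,0,49],"twist":0},{"xyz":[-111,0,49],"twist":0},{"xyz":[-115,0,49],"twist":0}]'; python3 - <<'E'
from h import *
o=observe(); print(o['force'],o['wrist_torque'],o['position']); c=shot('scene','s14.png')
E
python3 pl.py s14.png
python3 -m inch '[{"xyz":[0,0,-15],"twist":0},{"xyz":[0,0,-50],"twist":0},{"xyz":[0,0,-70],"twist":0},{"xyz":[0,0,-70],"twist":0}]'; python3 - <<'E'
from h import *
go((.5844,-.109,.13),174.34)
c=shot('scene','s15.png')
E
python3 pl.py s15.png
```

```text
time: 18.45
position: [0.5808, 0.1895, 0.1091]
tool_rot: [0.0, -0.08, 0.997, 0.0]
force: [-2.2, -0.3, 2.5]
finger_gap: 0.0216
[-2.21066294 -0.3270641   2.50926862] [ 0.02537118  0.29803401 -0.031608  ] [0.58082519 0.1894652  0.10914464]
s14.png [237.95 239.44]
time: 18.9
position: [0.5822, 0.1897, 0.1833]
tool_rot: [0.004, -0.08, 0.997, 0.0]
force: [1.2, 0.4, -1.2]
finger_gap: 0.0216
xyz [  45.6 -295.2   53. ] twist 0.258 curyaw -170.87 tilt [ 0.0075  0.001  -1.    ]
s15.png [235.49 236.81]
```

```bash
python3 -m inch '[{"xyz":[7,-40,0],"twist":0.04},{"xyz":[14,-80,0],"twist":0.08},{"xyz":[21,-120,0],"twist":0.12},{"xyz":[28,-165,0],"twist":0.16},{"xyz":[35,-210,0],"twist":0.2},{"xyz":[40,-255,0],"twist":0.24},{"xyz":[45,-295,10],"twist":0.258},{"xyz":[45,-295,40],"twist":0.258},{"xyz":[45,-295,55],"twist":0.258},{"xyz":[45,-295,55],"twist":0.258},{"xyz":[45,-295,55],"twist":0.258},{"xyz":[45,-295,55],"twist":0.258}]'; python3 - <<'E'
from h import *
go((.5844,-.109,.0502),174.34)
t=shot('top','t16.png'); w=shot('wrist','w16.png'); c=shot('scene','s16.png')
W=np.zeros((600,800,3),np.uint8)
W[:300,:480]=cv2.resize(w['img'],(480,300))[:,:,::-1]
W[:300,490:790]=cv2.resize(t['img'][110:210,330:430],None,fx=3,fy=3,interpolation=2)[:,:,::-1]
W[310:590,:360]=cv2.resize(c['img'][190:282,175:295],(360,280),interpolation=2)[:,:,::-1]
cv2.imwrite('pics/c16.png',W)
E
```

```text
time: 20.15
position: [0.5831, -0.1085, 0.1251]
tool_rot: [0.001, 0.049, 0.999, -0.0]
force: [0.9, -0.4, -1.7]
finger_gap: 0.0214
xyz [-1.2 -0.4 74.9] twist 0.001 curyaw 174.42 tilt [ 1.7e-03 -7.0e-04 -1.0e+00]
```

View pics/c16.png

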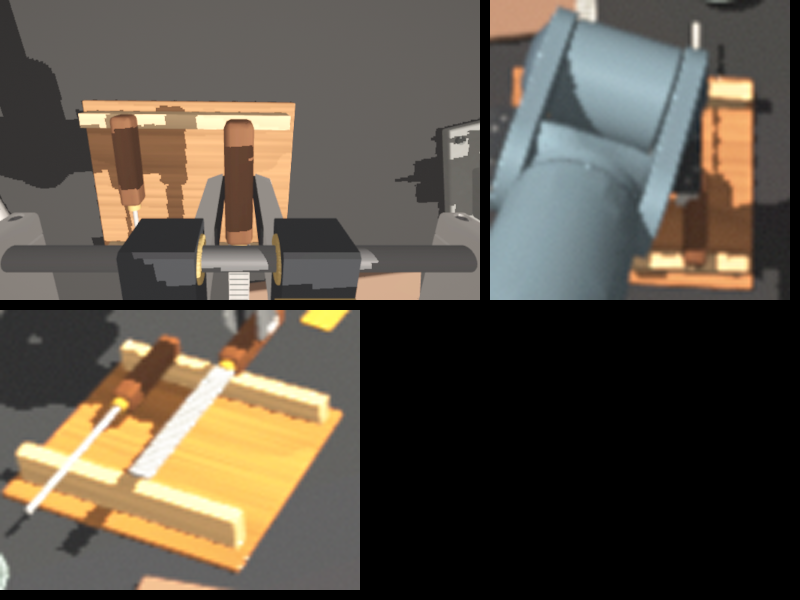

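The file is above its own place and parallel to the round file, with the handle over the rear bar in the wrist view. I'll lower it.

```bash
python3 -m inch '[{"xyz":[-1,0,30],"twist":0},{"xyz":[-1,0,50],"twist":0},{"xyz":[-1,0,62],"twist":0},{"xyz":[-1,0,68],"twist":0},{"xyz":[-1,0,71],"twist":0},{"xyz":[-1,0,73],"twist":0},{"xyz":[-1,0,74],"twist":0},{"xyz":[-1,0,74],"twist":0},{"xyz":[-1,0,74],"twist":0}]'; python3 - <<'E'
from h import *
go((.5844,-.109,.0499),174.34); o=observe(); print(o['wrist_torque'])
E
```

```text
time: 21.2
position: [0.584, -0.1094, 0.0507]
tool_rot: [0.001, 0.049, 0.999, -0.0]
force: [1.2, 1.0, -0.0]
finger_gap: 0.0214
xyz [-0.4  0.4  0.8] twist -0.0 curyaw 174.34 tilt [ 1.5e-03 -6.0e-04 -1.0e+00]
[ 0.00500668  0.07708373 -0.009638  ]
```

Now release, then lift.

```bash
python3 -m inch '[{"xyz":[0,0,0],"twist":0},{"xyz":[0,0,0],"twist":0},{"xyz":[0,0,0],"twist":0},{"xyz":[0,0,0],"twist":0},{"xyz":[0,0,0],"twist":0},{"xyz":[0,0,0],"twist":0},{"xyz":[0,0,0],"twist":0},{"xyz":[0,0,0],"twist":0},{"xyz":[0,0,0],"twist":0},{"xyz":[0,0,0],"twist":0},{"xyz":[0,0,0],"twist":0}]' -1; python3 -m inch '[{"xyz":[0,0,-10],"twist":0},{"xyz":[0,0,-30],"twist":0},{"xyz":[0,0,-70],"twist":0},{"xyz":[0,0,-110],"twist":0},{"xyz":[30,0,-150],"twist":0},{"xyz":[70,0,-180],"twist":0},{"xyz":[110,0,-200],"twist":0},{"xyz":[110,0,-200],"twist":0},{"xyz":[110,0,-200],"twist":0}]'; python3 - <<'E'
from h import *
t=shot('top','t17.png'); w=shot('wrist','w17.png'); c=shot('scene','s17.png')
W=np.zeros((600,800,3),np.uint8)
W[:300,:480]=cv2.resize(w['img'],(480,300))[:,:,::-1]
W[:300,490:790]=cv2.resize(t['img'][110:210,330:430],None,fx=3,fy=3,interpolation=2)[:,:,::-1]
for i,f in enumerate(('s1.png','s17.png')): W[310:590,i*400:i*400+360]=cv2.resize(load(f)['img'][190:282,175:295],(360,280),interpolation=2)[:,:,::-1]
d=np.abs(load('s1.png')['img'][190:282,175:295].astype(int)-c['img'][190:282,175:295]).max(2); print((d>60).sum())
cv2.imwrite('pics/c17.png',W)
E
python3 pl.py s17.png
```

```text
time: 22.3
position: [0.5834, -0.1092, 0.05]
tool_rot: [-0.0, 0.049, 0.999, -0.0]
force: [-0.0, -0.2, -0.3]
finger_gap: 0.0943
time: 23.2
position: [0.4741, -0.0984, 0.2513]
tool_rot: [0.002, 0.05, 0.999, -0.001]
force: [-0.0, -0.5, 0.3]
finger_gap: 0.0941
69
s17.png [235.5  236.82]
```

View pics/c17.png

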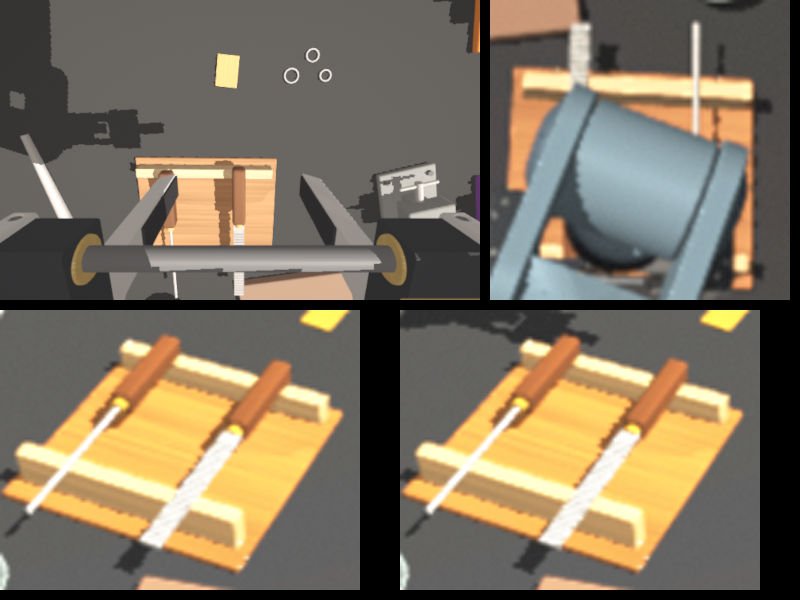

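The before and after crops of the rack look the same: the flat file is back on both bars and the round file is untouched. The plate is upright at its original row.

```bash
python3 -c "from workcell import *; print(hand_in())"
```

```text
the job is handed in; nothing more can be done
None
```

I gripped the flat file by its handle and gave the grey vise's plate four forward strokes. I then laid the file back on its rack place, let go and handed the job in after about 23 s on the robot clock. Each stroke ran square to the edge and within about 2 mm of its middle. The edge went from about 188 mm to 73 mm ahead of the grip, and I lifted the file clear for every return.

**Contact:** force readings at the stroke ends were about 2–4 N down and 1.6–3 N of rubbing force, so the plate leaned roughly 0.025–0.045 rad there. The lean is worked out from force readings with about 1 N of noise, because I could not read the joint directly. At mid-stroke, forces were lighter (rubbing under about 2 N) and close to the noise in strokes 1 and 2; the images showed the plate displaced there in the three strokes I checked. I added the third and fourth strokes, pressed a little deeper, to be sure of at least two good ones.

**Last checks:** in the final pictures the flat file sits on both bars as at the start, the round file is untouched, and the plate is upright again at its original image row. The gripper was open and clear of everything.

**What was off:** the file pitched by about 1° in the grip during the strokes. It looked level again on the rack after release.

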